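# Step attenuator to the third click, then apply

## Task

The step attenuator on this electronics bench (the grey case whose slot carries a wide flat lever and has a push button beyond it) stands at home, at the robot's end of its slot. With shut fingertips push its lever gently along the slot, away from home, one click at a time with a short pause of about half a second in the first and second, and stop in the third click without ever going on into the fourth; then press the attenuator's round button fully down to apply the setting, and let it come back up. Do not pinch the lever or press the button early, and leave the other case's round slider knob and everything else on the bench where they are.

Things in the scene. Friction and masses are not known exactly. Their poses are not given: they have to be found in the camera images.
- atten: Step attenuator: grey case fixed to the bench, 240 x 100 mm (its x, y), flat top panel at 60 mm, the left or right of two such cases. Origin under its centre. +x runs along the slot from the home end (nearer the robot) to the button end, turned up to 0.5 rad from world x. Lever home at x -50, y 0 mm, panel bare behind it; button at x +85, y 0. Lines on the +y side mark home (longer) and 6 clicks.
- lever_top (a point): Centre of the top of the lever's black cap, 84 mm above the bench. The cap is a flat upright paddle 12 mm thick along the slot, 30 mm wide across it, from 3 to 24 mm above the panel.
- lever (a joint): Lever travel from home along the case's +x, m, 0 to 0.090. Spring detents hold it at 0 and at clicks 15 mm apart: 0.015, 0.030, 0.045 (third), 0.060, 0.075, 0.090. 4 to 5 N pushes it over the crest midway between clicks; then it snaps ahead into the next click by itself and stays. Let go short of a crest, it springs back.
- enter_top (a point): Centre of the top face of the attenuator's push button (pressing it moves this point), a plain grey disc 28 mm across in a low black housing on the panel, facing straight up.
- enter (a joint): How far the button is pressed down, in m: 0 up, 0.006 fully down (about 5 N; it springs back).
- fader_top (a point): Leave alone: centre of the top of the round black slider knob (22 mm across, its top 82 mm above the bench) of the other case, which is also fixed, grey, 240 x 100 x 60 mm and lies roughly along the x direction; it slides smoothly, without clicks, and has a round brass boss where the attenuator has its button.
- spool: Bystander: empty grey wire spool, 48 mm across, 40 mm tall, standing between the two cases. Origin under its centre.
- adapter: Bystander: brass barrel adapter, 18 mm across, 32 mm tall, standing between the two cases. Origin under its centre.
- mug: Bystander: white mug, 76 mm across, 90 mm tall. Origin under its centre.
- meter: Bystander: black handheld meter lying on its back, 150 x 75 x 34 mm. Origin under its centre.
- driver: Bystander: screwdriver lying near the left edge of the bench.
- tray: Bystander: grey compartment tray, 110 x 130 x 30 mm. Origin under its centre.

How it is judged:
On the way, in this order (a step that is already met when the one before it is completed fails the run):
1. the lever pauses in the first click (value of joint lever between 0.0105 and 0.0195 m and velocity of joint lever between -0.01 and 0.01 m/s), for 0.2 s.
2. the lever pauses in the second click (value of joint lever between 0.0255 and 0.0345 m and velocity of joint lever between -0.01 and 0.01 m/s), for 0.2 s.
3. the lever rests in the third click (value of joint lever between 0.0415 and 0.0485 m and velocity of joint lever between -0.01 and 0.01 m/s), for 0.2 s.
4. the button is pressed fully down (value of joint lever between 0.0415 and 0.0485 m and value of joint enter above 0.0048 m), for 0.02 s.
At the end, for the whole second after the job is handed in: The lever rests in the third click (45 mm from home, within 3.5 mm), the button has been pressed at least 4.8 mm down after that and is up again (within 1.5 mm), the other case's knob is within 8 mm and every bystander within 30 mm of where it started (all of step 3 and value of joint enter below 0.0015 m and distance of fader_top from where it was at the start of the episode below 0.008 m and distance of each of spool, adapter, mug, meter, driver, tray from where it was at the start of the episode below 0.03 m); the robot touches nothing.
It fails at once if the lever goes past the third click, over the crest towards the fourth (value of joint lever above 0.0525 m).
It fails at once if the button is pressed (3 mm or more) while the lever is not in the third click (value of joint enter above 0.003 m and not (value of joint lever between 0.0415 and 0.0485 m)).
It fails at once if the lever is pinched or forced (over 30 N from the fingers) (contact force between the fingers and lever above 30 N).
It fails at once if the other case's slider knob is moved by more than 8 mm (distance of fader_top from where it was at the start of the episode above 0.008 m).
It fails at once if a bystander is lifted, carried or pushed by more than 30 mm (distance of any of spool, adapter, mug, meter, driver, tray from where it was at the start of the episode above 0.03 m).
It also fails if it takes over 56 s, if anything falls off the work surface, if the arm or the gripper's body presses on something with over 40 N, if the wrist force passes 120 N, or if a joint passes its speed limit or range.

## Robot

A 7-joint arm with a two-finger parallel gripper is mounted at the origin on the work surface. World frame = base frame: x ahead of the robot, y to its left, z up, the work surface at z = 0. Lengths are in m, angles in rad, forces in N, time in s.
With the tool pointing down it reaches from about 0.4 to 0.85 m from the base axis. Payload 10.4 kg.
Tool frame: the origin (TCP) lies between the finger pads; the fingertips stand tip_extent ahead of it and the grasp point (between the pads) lies 2 mm behind it (tip_extent is the distance from the TCP to the fingertips, in m); z points along the fingers, y is the direction in which the jaws open and shut (so a half turn about z gives the same grasp; the last joint's range is limited). The gripper opens to 87 mm and grips with 3 to 60 N. Pads are 19 mm wide; open, the fingers measure 117 mm over their backs; the gripper's body (75 mm by 190 mm) begins 51 mm behind the grasp point.
Start: joints at [-1.194, 0.332, -0.065, 1.46, 0.022, 1.35, -0.088], TCP at [0.243, 0.576, 0.216] pointing down, gripper open.
Joint ranges: [-2.6, 2.6], [-0.5, 2.12], [-1.47, 1.34], [0.16, 2.42], [-1.27, 4.41], [0.06, 2.06], [-2.6, 2.6]. Speed limits (rad/s): [2.22, 2.22, 2.79, 2.79, 3.14, 3.14, 3.14].

## Interface

Orientations are given as a unit quaternion [x, y, z, w].
In Python, from bench import read_state, camera, camera_params, close_job, tip_extent gives the robot as it stands. The module is installed in compiled form; this text tells all that it offers.
- The arm moves only by the tool send_rows, never from a script. Its argument "steps" is a list of rows, each a list of 7 numbers: the turn, a rotation vector about the tool's x, y, z in degrees, then the shift along the tool's x, y, z in m, then the gripper's target within -1 to 1 (shut at 1, half-way at 0, fully open at -1). In form: [[ax, ay, az, x, y, z, jaw], ...]. A call has exactly 10 rows; each row shifts and turns the pose as measured when the row begins, along the tool's axes as they then stand; what a row does not reach is not made up. A row lasts 1/10 s, in which the tool goes at most 50 mm and 8.59 degrees, less where a joint would pass 70% of its speed; a pose out of reach is approached as far as the arm can. A call with a gripper value outside its range is refused whole. The fingers move at their own pace and stop on an object; "force" is the grip in N (left out, the last holds). Time passes only in rows, so rows that do not move let the fingers close, or fill a call up. It gives the time, the measured TCP pose, the force and the opening at its end, in the units of the state.
- read_state(): the state, without advancing time (a new reading comes with each control period).
- camera(name): name is "scene" or "top"; returns (picture, depth): 400x640x3 uint8, blue, green, red; 400x640 float32, m along the optical axis (not along the pixel's ray), 0 where there is no reading.
- camera_params(name): a dict with "camera_matrix" (3x3 intrinsics, pixels), "world_from_camera" (4x4, takes a point from camera to world coordinates). Camera axes: x right, y down, z forward; pixel columns grow to the right and rows downward; lengths in m; the calibration is good to about 2 mm. A picture is of the moment at which its call begins. camera_params takes no time and is no camera call.
- close_job(): hands the job in, once; it reports no verdict.
The state is a dict: "time": time; "joint_positions": joint angles; "joint_vel": joint speeds; "joint_torque": joint torques, N m; "ee_pos": TCP position; "eef_rot": TCP orientation; "ft_force": force on the tool from outside, world axes, zero at the start; "torque": the same for the moment, N m; "width": finger opening in m.
Only numpy, scipy, OpenCV 4.12 (cv2) and the standard library are available. Lean on these libraries where they do the work, as an engineer would, in place of code of your own. Each camera call takes 0.05 s, during which the arm holds its last target.

## Working session

There is one attempt and no reset: what is moved stays moved. The work goes in short steps, Python scripts to look and compute and a tool call to move; the robot and the scene stay as the last step left them, time stands still between calls to the robot, and variables do not carry over. Pictures are saved under pics/ and viewed, and the job is handed in when it is done.

Besides the shell and the picture viewer there is one more tool, called after "Call:" as a command line: name --pt "numbers of a row" for each row, then --argument value for the rest. send_rows: Moves the arm, as the interface text tells. Its arguments: {"type":"object","properties":{"steps":{"type":"array"},"force":{"type":"number"}},"required":["steps"]}

```bash
mkdir -p pics
python3 - <<'E'
from bench import *
import cv2,numpy as np
s=read_state(); print({k:np.round(v,3).tolist() for k,v in s.items()}, tip_extent if not callable(tip_extent) else tip_extent())
for n in ("top","scene"):
    p,d=camera(n); cv2.imwrite(f"pics/{n}0.png",p); np.save(f"pics/{n}0.npy",d)
    c=camera_params(n); print(n,c["camera_matrix"],np.round(c["world_from_camera"],4))
E
```

```text
{'time': 0.0, 'joint_positions': [-1.194, 0.333, -0.065, 1.461, 0.022, 1.35, -0.088], 'joint_vel': [0.001, 0.0, 0.0, -0.0, -0.002, -0.0, -0.001], 'joint_torque': [-0.001, -62.324, 0.024, -38.99, -0.062, 0.039, 0.0], 'ee_pos': [0.243, 0.575, 0.215], 'eef_rot': [0.199, 0.98, -0.001, -0.0], 'ft_force': [0.187, 0.499, 0.605], 'torque': [-0.053, -0.03, 0.003], 'width': 0.087} 0.017
top [[431.68798317   0.         317.01831469]
 [  0.         431.68798317 198.76018952]
 [  0.           0.           1.        ]] [[ 0.0082 -0.9976  0.0683  0.4312]
 [-0.9996 -0.0099 -0.0249  0.0215]
 [ 0.0255 -0.0681 -0.9974  1.4287]
 [ 0.      0.      0.      1.    ]]
scene [[458.755842     0.         317.48705433]
 [  0.         458.755842   206.8553079 ]
 [  0.           0.           1.        ]] [[ 0.8293  0.3796 -0.4102  1.1801]
 [ 0.5588 -0.5633  0.6086 -1.016 ]
 [-0.     -0.7339 -0.6792  1.1974]
 [ 0.      0.      0.      1.    ]]
```

View pics/top0.png

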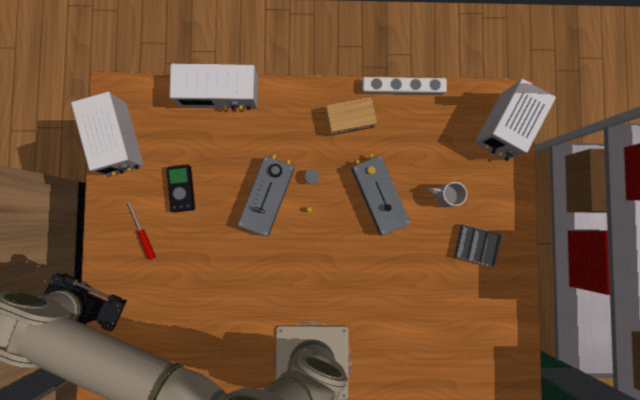

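View pics/scene0.png

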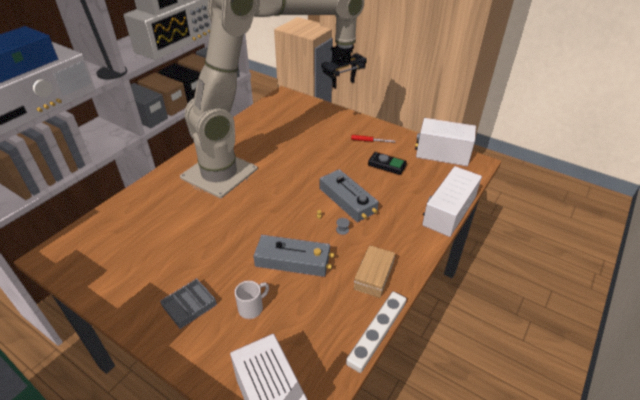

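The attenuator is the left case in the top view, centred near (266,196): it has click lines, a flat lever at about (257,210) and a dark button at (275,170). The other case, near (381,195), has the round knob at (388,208) and the brass boss at (372,170). I'll zoom in and measure.

Run:
```python
import cv2,numpy as np
p=cv2.imread("pics/top0.png"); q=cv2.imread("pics/scene0.png")
a=cv2.resize(p[145:245,225:325],(600,600),interpolation=cv2.INTER_CUBIC);cv2.imwrite("pics/za.png",a)
b=cv2.resize(q[160:230,305:395],(720,560),interpolation=cv2.INTER_CUBIC);cv2.imwrite("pics/zb.png",b)
```

```text
(no output)
```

View pics/za.png

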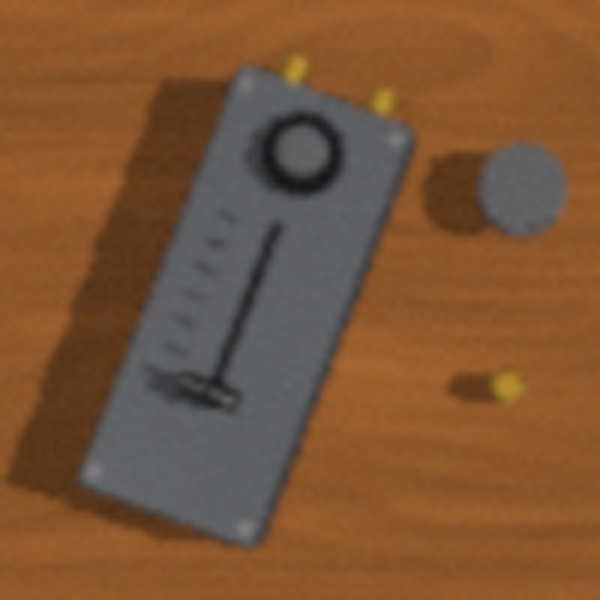

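View pics/zb.png

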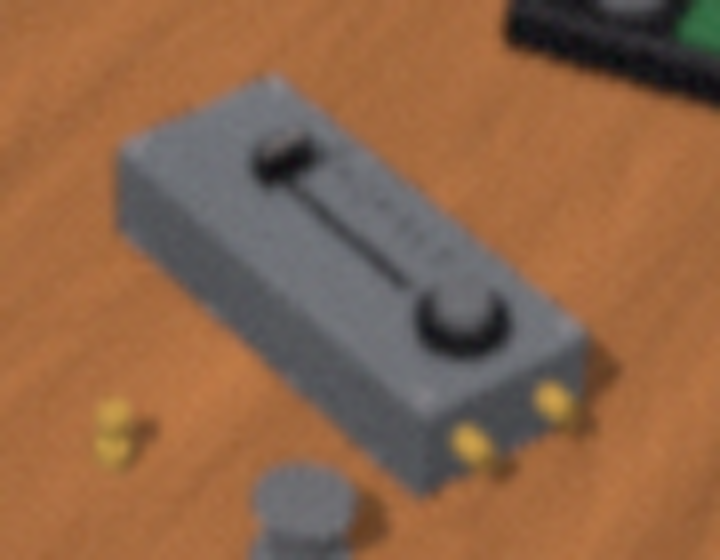

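The crops confirm the attenuator. In za.png the panel corners are at about (245,68), (412,135), (255,545) and (85,480), the lever at about (212,390) and the button at (302,152). Next I'll fit the panel rectangle, using depth to select the panel pixels, and the button and lever.

```bash
cat > h.py <<'E'
import cv2,numpy as np
from bench import *
def cast(n,uv,z):
    c=camera_params(n);K=c["camera_matrix"];T=c["world_from_camera"]
    uv=np.atleast_2d(np.asarray(uv,float))
    r=np.c_[(uv-[K[0,2],K[1,2]])/[K[0,0],K[1,1]],np.ones(len(uv))]@T[:3,:3].T
    return T[:3,3]+r*((z-T[2,3])/r[:,2])[:,None]
def cloud(n,d):
    c=camera_params(n);K=c["camera_matrix"];T=c["world_from_camera"]
    v,u=np.mgrid[:400,:640]
    P=np.stack([(u-K[0,2])/K[0,0]*d,(v-K[1,2])/K[1,1]*d,d],-1)
    return P@T[:3,:3].T+T[:3,3]
E
python3 - <<'E'
from h import *
boxes={"top":(225,325,145,245),"scene":(305,385,165,225)}
for n,(u0,u1,v0,v1) in boxes.items():
    p=cv2.imread(f"pics/{n}0.png");d=np.load(f"pics/{n}0.npy");W=cloud(n,d)
    hsv=cv2.cvtColor(p,cv2.COLOR_BGR2HSV)
    m=np.zeros((400,640),np.uint8);m[v0:v1,u0:u1]=1
    z=W[...,2]
    k=(m>0)&(z>.05)&(z<.1)
    nl,lab,st,ce=cv2.connectedComponentsWithStats(k.astype(np.uint8))
    i=1+np.argmax(st[1:,4]);k=lab==i
    print(n,st[i],"panel z med",np.median(z[k]),"max",z[k].max())
    vu=np.argwhere(k)[:,::-1]
    pts=cast(n,vu,.06)[:,:2]
    r=cv2.minAreaRect((pts*1000).astype(np.float32));print(r)
    # raised points
    for lo,hi in((.065,.076),(.077,.1)):
        q=W[k&(z>lo)&(z<hi)];print(lo,len(q),q.mean(0) if len(q) else 0)
    b=k&(hsv[...,2]<60)
    print("dark",b.sum());vu=np.argwhere(b)[:,::-1]
    np.save(f"pics/dark_{n}.npy",vu)
    bm=b.astype(np.uint8);nl,lab,st,ce=cv2.connectedComponentsWithStats(bm)
    for j in range(1,nl):
        if st[j,4]>8:print(st[j],ce[j],cast(n,ce[j],.06)[0],cast(n,ce[j],.07)[0],cast(n,ce[j],.084)[0])
E
```

```text
top [ 238  155   56   81 2368] panel z med 0.0593905624463984 max 0.0899666938107746
((534.7300415039062, 148.68228149414062), (100.26229858398438, 239.25013732910156), 69.69715118408203)
0.065 132 [0.58903657 0.1288716  0.06940965]
0.077 90 [0.56253854 0.13936202 0.0824823 ]
dark 149
[268 164  14  13  91] [274.30769231 170.69230769] [0.61317895 0.12419808 0.06      ] [0.61184931 0.12344785 0.07      ] [0.60998782 0.12239753 0.084     ]
[254 183  17  30  58] [262.25862069 202.05172414] [0.5127546  0.16077732 0.06      ] [0.51215868 0.15975984 0.07      ] [0.5113244  0.15833536 0.084     ]
scene [ 320  169   59   45 1176] panel z med 0.061060279318324584 max 0.08944990231289296
((535.0540161132812, 145.16091918945312), (109.90670013427734, 248.5053253173828), 69.56049346923828)
0.065 140 [0.55645068 0.13509092 0.06880894]
0.077 60 [0.56275478 0.13777869 0.08276276]
dark 65
[337 178   7   5  25] [340.24 180.12] [0.48107031 0.17981257 0.06      ] [0.48721614 0.16929862 0.07      ] [0.4958203  0.15457909 0.084     ]
[357 198  11   7  40] [362.35 201.4 ] [0.61422447 0.12045875 0.06      ] [0.61919956 0.11046666 0.07      ] [0.62616469 0.09647773 0.084     ]
```

Run:
```python
from h import *
c=np.array([.5347,.1487]);a=np.deg2rad(-20.3);R=np.array([[np.cos(a),-np.sin(a)],[np.sin(a),np.cos(a)]])
def loc(P):return np.round((P[:,:2]-c)@R*1000,1)
print("btn pred",c+R@[.085,0],"lever",c+R@[-.05,0])
def z2p(x,y):return [(x+.5)/6-.5+225,(y+.5)/6-.5+145]
print("corners",loc(cast("top",[z2p(245,68),z2p(412,135),z2p(255,545),z2p(85,480)],.06)))
for z in (.066,.07,.075):print("btn",z,cast("top",z2p(302,152),z)[0],loc(cast("top",z2p(302,152),z)))
print("lever",loc(cast("top",[z2p(178,378),z2p(238,390),z2p(238,408),z2p(212,390)],.084)))
print("slot",loc(cast("top",[z2p(279,223),z2p(217,378)],.06)))
d=np.load("pics/top0.npy");W=cloud("top",d)
L=((W[...,:2]-c)@R)*1000
k=(abs(L[...,0]-85)<9)&(abs(L[...,1])<9);print("btn z",np.median(W[k][:,2]),W[k][:,2].std())
k=(abs(L[...,0]+50)<25)&(abs(L[...,1])<25)&(W[...,2]>.075)
print("lever pts",k.sum(),np.median(W[k],0),np.median(L[k],0),L[k].min(0),L[k].max(0))
d=np.load("pics/scene0.npy");W=cloud("scene",d)
L=((W[...,:2]-c)@R)*1000
k=(abs(L[...,0]-85)<9)&(abs(L[...,1])<9);print("btn z s",np.median(W[k][:,2]))
k=(abs(L[...,0]+50)<25)&(abs(L[...,1])<25)&(W[...,2]>.075)
print("lever pts s",k.sum(),np.median(W[k],0),np.median(L[k],0),L[k].min(0),L[k].max(0))
s=read_state()
from scipy.spatial.transform import Rotation as Ro
print(Ro.from_quat(s["eef_rot"]).as_matrix().round(3))
```

```text
btn pred [0.61442056 0.11921047] lever [0.48780555 0.16604678]
corners [[ 116.2   47.8]
 [ 114.5  -47.9]
 [-117.5  -48.7]
 [-117.4   46.9]]
btn 0.066 [0.61488006 0.12185791 0.066     ] [[84.5  2.6]]
btn 0.07 [0.61434087 0.12156337 0.07      ] [[84.1  2.2]]
btn 0.075 [0.61366689 0.12119519 0.075     ] [[83.6  1.6]]
lever [[-50.1  17.9]
 [-44.9 -13.3]
 [-53.6 -16.7]
 [-49.7  -0.8]]
slot [[ 45.4   1. ]
 [-42.8   1.8]]
btn z 0.08243859721514735 0.003401085520954395
lever pts 38 [0.48812078 0.16498731 0.08306573] [-49.90943488  -0.19792713] [-55.50835193 -14.50726383] [-43.91542581  14.93146376]
btn z s 0.08142136785666998
lever pts s 27 [0.48782324 0.16541539 0.08297812] [-50.64599211  -0.58603799] [-61.61345923 -12.9601967 ] [-41.42427118  17.75546161]
[[-0.921  0.389 -0.   ]
 [ 0.389  0.921 -0.001]
 [-0.    -0.001 -1.   ]]
```

Call:
send_rows --pt "0 0 -0.3 -0.03 -0.025 0 1" --pt "0 0 -0.3 -0.035 -0.028 0 1" --pt "0 0 -0.3 -0.035 -0.028 0 1" --pt "0 0 -0.3 -0.035 -0.028 0 1" --pt "0 0 -0.3 -0.035 -0.028 0 1" --pt "0 0 -0.3 -0.035 -0.028 0 1" --pt "0 0 -0.3 -0.035 -0.028 0 1" --pt "0 0 -0.3 -0.035 -0.028 0 1" --pt "0 0 -0.2 -0.02 -0.02 0 1" --pt "0 0 0 0 0 0 1" --force 10

```text
time: 1.1
ee_pos: [0.432, 0.2282, 0.2113]
eef_rot: [0.174, 0.985, -0.003, -0.002]
ft_force: [0.3, 0.3, 0.5]
width: 0.0148
```

```bash
cat >> h.py <<'E'
from scipy.spatial.transform import Rotation as Ro
C=np.array([.5347,.1487]);A=np.deg2rad(-20.3);RC=np.array([[np.cos(A),-np.sin(A)],[np.sin(A),np.cos(A)]])
def st(goal=None):
    s=read_state();R=Ro.from_quat(s["eef_rot"]).as_matrix();p=np.array(s["ee_pos"])
    print("t",round(s["time"],2),"pos",p.round(4),"local mm",((p[:2]-C)@RC*1000).round(1),"tipz",round(p[2]-tip_extent,4) if not callable(tip_extent) else 0)
    print("yaw of -x",np.degrees(np.arctan2(-R[1,0],-R[0,0])).round(2),"z",R[:,2].round(4),"F",np.round(s["ft_force"],2),"Flocal",(np.array(s["ft_force"])[:2]@RC).round(2),"w",round(s["width"],4))
    if goal is not None:
        g=np.array([*(C+RC@(np.array(goal[:2])/1000)),goal[2]+tip_extent]);print("tool delta mm",((g-p)@R*1000).round(1))
E
python3 -c "
from h import *
st((-85,0,.11))"
```

```text
t 1.1 pos [0.432  0.2282 0.2113] local mm [-123.9   38.9] tipz 0.1943
yaw of -x -20.06 z [-0.0058 -0.0052 -1.    ] F [0.31 0.25 0.53] Flocal [0.2  0.34] w 0.0148
tool delta mm [-39.  -38.5  84.4]
```

Call:
send_rows --pt "0 0 0 -0.013 -0.013 0 1" --pt "0 0 0 -0.013 -0.013 0 1" --pt "0 0 0.2 -0.013 -0.012 0 1" --pt "0 0 0 0 0 0.02 1" --pt "0 0 0 0 0 0.03 1" --pt "0 0 0 0 0 0.03 1" --pt "0 0 0 0 0 0 1" --pt "0 0 0 0 0 0 1" --pt "0 0 0 0 0 0 1" --pt "0 0 0 0 0 0 1"

```text
time: 2.1
ee_pos: [0.4545, 0.1824, 0.1313]
eef_rot: [0.174, 0.985, -0.002, -0.002]
ft_force: [-0.4, -0.4, -0.1]
width: 0.0006
```

```bash
python3 -c "
from h import *
st((-85,0,.069))
p,d=camera('top');cv2.imwrite('pics/top1.png',cv2.resize(p[125:265,205:345],(700,700)))
p,d=camera('scene');cv2.imwrite('pics/scene1.png',cv2.resize(p[120:240,280:420],(700,600)))
"
```

```text
t 2.1 pos [0.4545 0.1824 0.1313] local mm [-86.9   3.8] tipz 0.1143
yaw of -x -20.03 z [-0.0052 -0.0027 -1.    ] F [-0.42 -0.36 -0.1 ] Flocal [-0.27 -0.48] w 0.0006
tool delta mm [-2.  -3.7 45.3]
```

View pics/scene1.png

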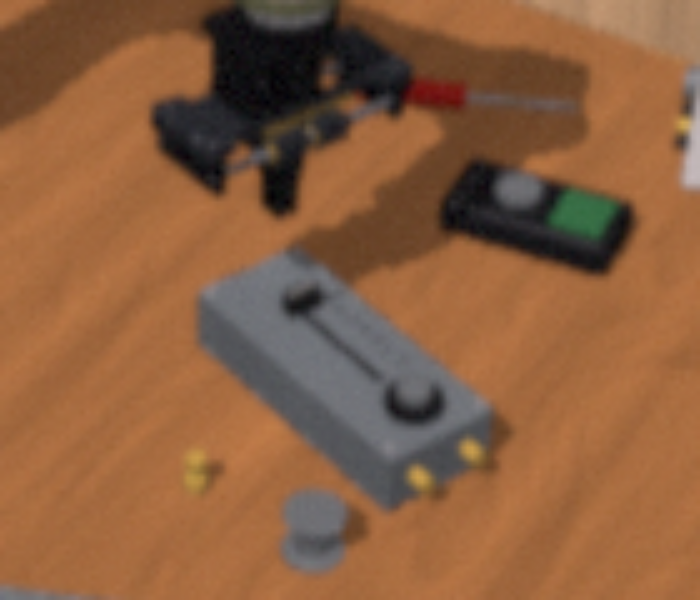

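View pics/top1.png

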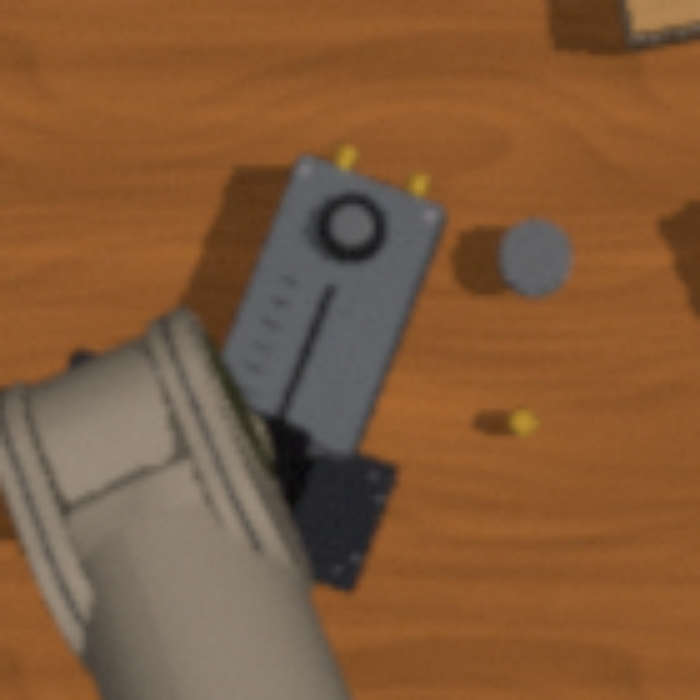

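The scene view shows the fingers shut and hanging clear behind the lever, which is at about (300,297). In the top view the arm hides the lever. Now I'll go down behind it.

Call:
send_rows --pt "0 0 0 0 -0.0037 0.01 1" --pt "0 0 0 0 0 0.015 1" --pt "0 0 0 0 0 0.012 1" --pt "0 0 0 0 0 0.005 1" --pt "0 0 0 0 0 0.001 1" --pt "0 0 0 0 0 0 1" --pt "0 0 0 0 0 0 1" --pt "0 0 0 0 0 0 1" --pt "0 0 0 0 0 0 1" --pt "0 0 0 0 0 0 1"

```text
time: 3.2
ee_pos: [0.4543, 0.1785, 0.0877]
eef_rot: [0.174, 0.985, -0.0, -0.001]
ft_force: [0.2, 0.3, 0.2]
width: 0.0006
```

```bash
python3 -c "
from h import *
st((-68,0,.069))
"
```

```text
t 3.2 pos [0.4543 0.1785 0.0877] local mm [-85.7   0.1] tipz 0.0707
yaw of -x -20.07 z [-1.5e-03 -5.0e-04 -1.0e+00] F [0.18 0.27 0.15] Flocal [0.07 0.32] w 0.0006
tool delta mm [-17.7  -0.1   1.6]
```

Call:
send_rows --pt "0 0 0 -0.004 0 0.001 1" --pt "0 0 0 -0.005 0 0 1" --pt "0 0 0 -0.004 0 0 1" --pt "0 0 0 -0.003 0 0 1" --pt "0 0 0 -0.001 0 0 1" --pt "0 0 0 -0.001 0 0 1" --pt "0 0 0 0 0 0 1" --pt "0 0 0 0 0 0 1" --pt "0 0 0 0 0 0 1" --pt "0 0 0 0 0 0 1"

```text
time: 4.2
ee_pos: [0.473, 0.1717, 0.0867]
eef_rot: [0.174, 0.985, -0.0, -0.001]
ft_force: [0.0, 0.2, -0.5]
width: 0.0005
```

```bash
python3 -c "
from h import *
st((-65.5,0,.069))
"
```

```text
t 4.2 pos [0.473  0.1717 0.0867] local mm [-65.8   0.2] tipz 0.0697
yaw of -x -20.08 z [-1.2e-03 -5.0e-04 -1.0e+00] F [ 0.02  0.17 -0.52] Flocal [-0.04  0.17] w 0.0005
tool delta mm [-0.3 -0.2  0.7]
```

Call:
send_rows --pt "0 0 0 -0.001 0 0 1" --pt "0 0 0 -0.001 0 0 1" --pt "0 0 0 -0.001 0 0 1" --pt "0 0 0 -0.001 0 0 1" --pt "0 0 0 -0.001 0 0 1" --pt "0 0 0 0 0 0 1" --pt "0 0 0 0 0 0 1" --pt "0 0 0 0 0 0 1" --pt "0 0 0 0 0 0 1" --pt "0 0 0 0 0 0 1"

```text
time: 5.2
ee_pos: [0.4781, 0.17, 0.0868]
eef_rot: [0.174, 0.985, -0.0, -0.001]
ft_force: [0.1, -0.4, -0.4]
width: 0.0006
```

```bash
python3 -c "
from h import *
st()
"
```

```text
t 5.2 pos [0.4781 0.17   0.0868] local mm [-60.5   0.3] tipz 0.0698
yaw of -x -20.07 z [-1.2e-03 -4.0e-04 -1.0e+00] F [ 0.15 -0.45 -0.43] Flocal [ 0.3  -0.37] w 0.0006
```

No contact force yet. I'll look before going further.

```bash
python3 -c "
from h import *
p,d=camera('scene');np.save('pics/scene2.npy',d);cv2.imwrite('pics/scene2_raw.png',p);cv2.imwrite('pics/scene2.png',cv2.resize(p[140:220,300:400],(750,600),interpolation=cv2.INTER_CUBIC))
st()
"
```

```text
t 5.25 pos [0.478  0.1699 0.0867] local mm [-60.5   0.3] tipz 0.0697
yaw of -x -20.07 z [-1.2e-03 -4.0e-04 -1.0e+00] F [-0.35 -0.39  0.29] Flocal [-0.19 -0.49] w 0.0008
```

View pics/scene2.png

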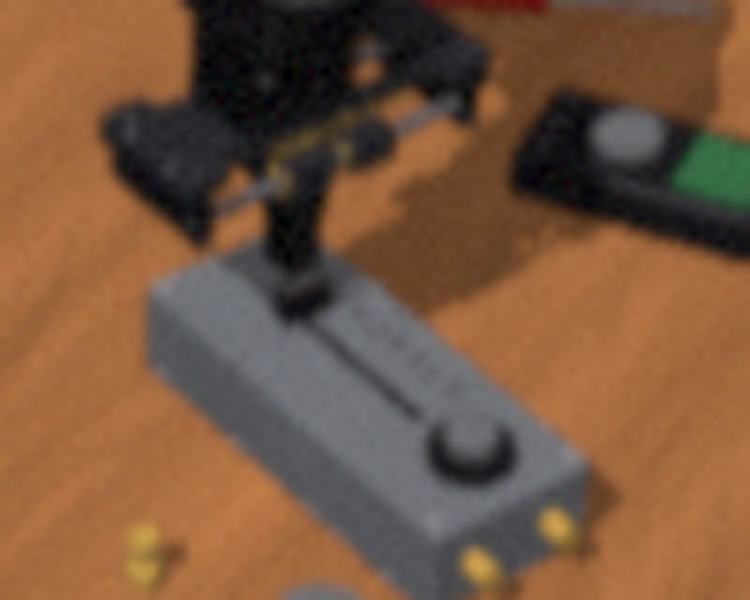

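The lever cap at about (300,300) in the crop is still where it was at home, and the fingertips are right behind it. I'll go on in small steps.

Call:
send_rows --pt "0 0 0 -0.001 0 0 1" --pt "0 0 0 -0.001 0 0 1" --pt "0 0 0 -0.001 0 0 1" --pt "0 0 0 0 0 0 1" --pt "0 0 0 0 0 0 1" --pt "0 0 0 0 0 0 1" --pt "0 0 0 0 0 0 1" --pt "0 0 0 0 0 0 1" --pt "0 0 0 0 0 0 1" --pt "0 0 0 0 0 0 1"

```text
time: 6.25
ee_pos: [0.4811, 0.1689, 0.0867]
eef_rot: [0.174, 0.985, -0.0, -0.001]
ft_force: [0.3, 1.4, 1.1]
width: 0.0003
```

```bash
python3 -c "
from h import *
st()
"
```

```text
t 6.25 pos [0.4811 0.1689 0.0867] local mm [-57.3   0.3] tipz 0.0697
yaw of -x -20.07 z [-1.2e-03 -3.0e-04 -1.0e+00] F [0.25 1.42 1.12] Flocal [-0.26  1.41] w 0.0003
```

```bash
python3 -c "
from h import *
p,d=camera('scene');np.save('pics/scene3.npy',d);cv2.imwrite('pics/scene3_raw.png',p);cv2.imwrite('pics/scene3.png',cv2.resize(p[140:220,300:400],(750,600),interpolation=cv2.INTER_CUBIC))
st()
"
```

```text
t 6.3 pos [0.4811 0.1689 0.0867] local mm [-57.2   0.3] tipz 0.0697
yaw of -x -20.07 z [-1.2e-03 -4.0e-04 -1.0e+00] F [-0.09  0.01 -0.22] Flocal [-0.09 -0.02] w 0.0003
```

View pics/scene3.png

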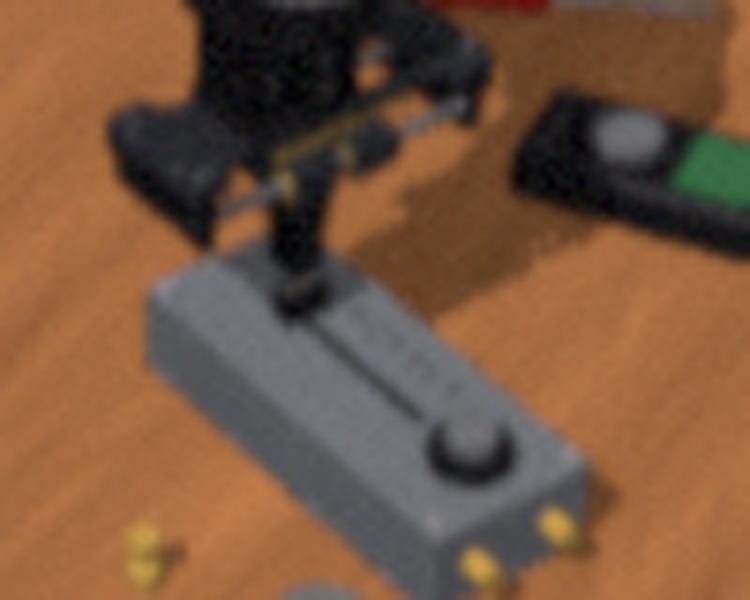

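The lever is still at home, at about (300,295) in the crop, with the fingers almost touching it. The tips must be thinner along the slot than the pads. I'll keep creeping.

Call:
send_rows --pt "0 0 0 -0.001 0 0 1" --pt "0 0 0 -0.001 0 0 1" --pt "0 0 0 0 0 0 1" --pt "0 0 0 0 0 0 1" --pt "0 0 0 0 0 0 1" --pt "0 0 0 0 0 0 1" --pt "0 0 0 0 0 0 1" --pt "0 0 0 0 0 0 1" --pt "0 0 0 0 0 0 1" --pt "0 0 0 0 0 0 1"

```text
time: 7.3
ee_pos: [0.4832, 0.1681, 0.0867]
eef_rot: [0.174, 0.985, -0.0, -0.001]
ft_force: [0.0, -0.3, -0.2]
width: 0.0003
```

```bash
python3 -c "
from h import *
st()
"
```

```text
t 7.3 pos [0.4832 0.1681 0.0867] local mm [-55.1   0.3] tipz 0.0697
yaw of -x -20.06 z [-1.2e-03 -4.0e-04 -1.0e+00] F [ 0.01 -0.29 -0.22] Flocal [ 0.11 -0.27] w 0.0003
```

```bash
python3 -c "
from h import *
p,d=camera('scene');cv2.imwrite('pics/scene4.png',cv2.resize(p[150:200,320:370],(600,600),interpolation=cv2.INTER_CUBIC))
W0=cloud('scene',np.load('pics/scene0.npy'));p0=cv2.imread('pics/scene0.png')
W=cloud('scene',d)
for nm,w in(('before',W0),('now',W)):
  L=(w[...,:2]-C)@RC*1000
  print(nm)
  for v in range(172,188,1):
    print(v,' '.join('%4d,%3d,%3d'%(L[v,u,0],L[v,u,1],w[v,u,2]*1000) for u in (336,338,340,342,344)))
st()
"
```

```text
before
172 -112, 28, 58 -105, 33, 60  -99, 39, 62  -99, 49, 57 -147, 99,  3
173 -100, 20, 65  -98, 28, 62  -96, 36, 60  -92, 43, 59  -85, 48, 62
174  -98, 18, 62  -98, 28, 57  -96, 37, 54  -92, 43, 54  -81, 45, 60
175 -100, 19, 55  -89, 21, 61  -89, 31, 57  -60, 17, 82  -76, 41, 61
176  -87, 10, 63  -85, 18, 60  -57,  5, 85  -53, 12, 84  -71, 37, 61
177  -82,  6, 63  -58, -3, 83  -49,  0, 88  -48,  8, 84  -67, 34, 60
178  -86,  9, 54  -50, -9, 87  -44, -4, 88  -45,  6, 82  -65, 33, 56
179  -76,  1, 60  -46,-12, 86  -52,  2, 75  -50, 10, 73  -55, 24, 62
180  -68, -4, 62  -49,-10, 78  -52,  2, 69  -54, 14, 63  -51, 21, 61
181  -62, -9, 64  -51, -7, 70  -46, -2, 71  -48,  9, 64  -44, 15, 64
182  -64, -7, 57  -47,-11, 70  -49,  0, 62  -50, 10, 57  -38, 11, 64
183  -57,-12, 59  -53, -6, 59  -48,  0, 59  -38,  1, 65  -34,  7, 65
184  -54,-15, 57  -44,-13, 63  -35,-10, 67  -39,  2, 58  -35,  9, 58
185  -51,-17, 55  -46,-11, 56  -35,-10, 63  -33, -2, 60  -24,  0, 65
186  -40,-26, 62  -37,-18, 60  -30,-14, 63  -25, -8, 63  -27,  3, 56
187  -39,-26, 58  -31,-23, 62  -26,-17, 63  -21,-11, 62  -
[... 582 characters left out ...]
1  -50, -9, 77  -47, -1, 75  -46,  7, 71  -52, 22, 60
181  -65, -6, 60  -47,-11, 75  -46, -2, 71  -43,  4, 70  -47, 18, 60
182  -59,-11, 61  -45,-12, 71  -56,  5, 56  -50, 11, 56  -47, 18, 55
183  -55,-14, 61  -53, -6, 58  -48,  0, 58  -36,  0, 67  -37, 10, 61
184  -48,-20, 64  -45,-12, 62  -45, -2, 57  -36,  0, 62  -33,  7, 60
185  -48,-19, 58  -42,-14, 60  -40, -6, 57  -34, -1, 59  -25,  1, 64
186  -41,-25, 61  -36,-19, 62  -35,-10, 58  -27, -6, 61  -24,  0, 60
187  -36,-28, 61  -32,-22, 60  -24,-19, 65  -21,-11, 63  -18, -3, 61
t 7.35 pos [0.4831 0.1681 0.0867] local mm [-55.1   0.3] tipz 0.0697
yaw of -x -20.07 z [-1.2e-03 -4.0e-04 -1.0e+00] F [0.75 0.36 0.08] Flocal [0.58 0.59] w 0.0003
```

View pics/scene4.png

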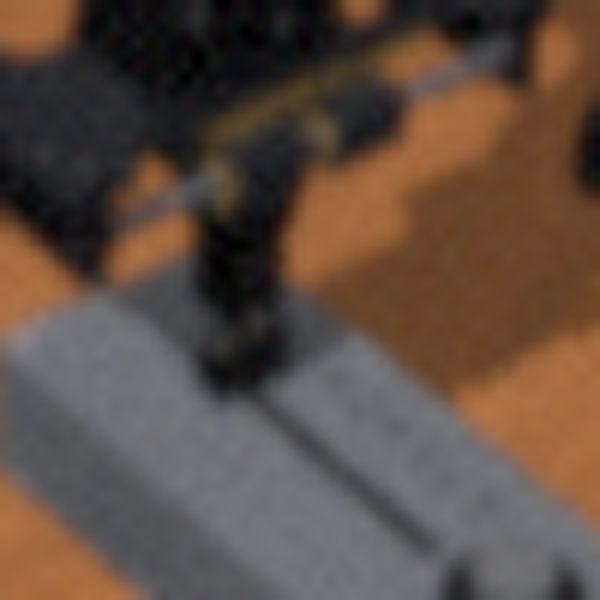

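The bright patch at (250,330) in the crop, pixel (340.8,177.5), is the lever's top and it has not moved. So the fingertips may be passing above the lever. I'll check the tip height by projecting it into the earlier picture.

```bash
python3 -c "
from h import *
c=camera_params('scene');K=c['camera_matrix'];T=np.linalg.inv(c['world_from_camera'])
def pr(P):
  q=T[:3,:3]@P+T[:3,3];return (K@q/q[2])[:2]
for nm,xy,z in (('s1',[.4545,.1824],.1313),('s4',[.4831,.1681],.0867)):
  for off in (0,.005,.01,.017):
    for dx,dy in((0,0),(9.5,-15),(9.5,15),(-9.5,-15)):
      P=np.array([*(np.array(xy)+RC@np.array([dx,dy])/1000),z-off]);u=pr(P)
      print(nm,off,dx,dy,u.round(1),'crop1',((u-[280,120]+.5)*5).round(0) if nm=='s1' else ((u-[320,150]+.5)*12).round(0))
"
```

```text
s1 0 0 0 [335.3 162.8] crop1 [279. 217.]
s1 0 9.5 -15 [333.7 165.5] crop1 [271. 230.]
s1 0 9.5 15 [339.9 162.7] crop1 [302. 216.]
s1 0 -9.5 -15 [330.7 163. ] crop1 [256. 218.]
s1 0.005 0 0 [335.3 163.9] crop1 [279. 222.]
s1 0.005 9.5 -15 [333.7 166.5] crop1 [271. 235.]
s1 0.005 9.5 15 [339.9 163.7] crop1 [302. 221.]
s1 0.005 -9.5 -15 [330.6 164. ] crop1 [256. 223.]
s1 0.01 0 0 [335.2 164.9] crop1 [279. 227.]
s1 0.01 9.5 -15 [333.6 167.6] crop1 [271. 240.]
s1 0.01 9.5 15 [339.9 164.8] crop1 [302. 226.]
s1 0.01 -9.5 -15 [330.6 165.1] crop1 [256. 228.]
s1 0.017 0 0 [335.2 166.4] crop1 [278. 234.]
s1 0.017 9.5 -15 [333.6 169. ] crop1 [270. 248.]
s1 0.017 9.5 15 [339.8 166.2] crop1 [301. 234.]
s1 0.017 -9.5 -15 [330.6 166.5] crop1 [255. 235.]
s4 0 0 0 [339.3 176.5] crop1 [238. 324.]
s4 0 9.5 -15 [337.7 179.3] crop1 [219. 357.]
s4 0 9.5 15 [343.9 176.4] crop1 [293. 322.]
s4 0 -9.5 -15 [334.7 176.7] crop1 [182. 327.]
s4 0.005 0 0 [339.3 177.6] crop1 [237. 337.]
s4 0.005 9.5 -15 [337.7 180.3] crop1 [218. 369.]
s4 0.005 9.5 15 [343.9 177.4] crop1 [292. 335.]
s4 0.005 -9.5 -15 [334.7 177.7] crop1 [182. 339.]
s4 0.01 0 0 [339.2 178.6] crop1 [237. 349.]
s4 0.01 9.5 -15 [337.6 181.3] crop1 [218. 381.]
s4 0.01 9.5 15 [343.8 178.4] crop1 [292. 347.]
s4 0.01 -9.5 -15 [334.6 178.7] crop1 [182. 351.]
s4 0.017 0 0 [339.2 180. ] crop1 [236. 366.]
s4 0.017 9.5 -15 [337.6 182.7] crop1 [217. 398.]
s4 0.017 9.5 15 [343.7 179.8] crop1 [291. 364.]
s4 0.017 -9.5 -15 [334.6 180.1] crop1 [181. 368.]
```

Yes. In the first hover picture the tip bottom is at about (280,212) in the crop, against a predicted 234 to 248. The shut tips sit well above the nominal 17 mm. I'll back off and measure them by depth.

Call:
send_rows --pt "0 0 0 0.004 0 0 1" --pt "0 0 0 0.008 0 0 1" --pt "0 0 0 0.01 0 0 1" --pt "0 0 0 0.008 0 0 1" --pt "0 0 0 0.003 0 0 1" --pt "0 0 0 0 0 0 1" --pt "0 0 0 0 0 0 1" --pt "0 0 0 0 0 0 1" --pt "0 0 0 0 0 0 1" --pt "0 0 0 0 0 0 1"

```text
time: 8.35
ee_pos: [0.4491, 0.1807, 0.0869]
eef_rot: [0.174, 0.985, -0.0, -0.0]
ft_force: [-0.5, -0.5, -0.4]
width: 0.0004
```

```bash
python3 -c "
from h import *
st()
p,d=camera('scene');cv2.imwrite('pics/scene5.png',cv2.resize(p[145:195,310:360],(600,600),interpolation=cv2.INTER_CUBIC));cv2.imwrite('pics/scene5_raw.png',p)
w=cloud('scene',d);L=(w[...,:2]-C)@RC*1000
for v in range(160,182):
    print(v,' '.join('%4d,%3d,%3d'%(L[v,u,0],L[v,u,1],w[v,u,2]*1000) for u in (330,332,334,336,338,340)))
"
```

```text
t 8.35 pos [0.4491 0.1807 0.0869] local mm [-91.4   0.3] tipz 0.0699
yaw of -x -20.03 z [-1.e-03 -1.e-04 -1.e+00] F [-0.53 -0.53 -0.43] Flocal [-0.31 -0.68] w 0.0004
160  -63,-40,178  -63,-31,174  -55,-28,178  -57,-17,172  -60, -4,164 -226,139,  0
161  -56,-45,180  -58,-34,173  -54,-28,174  -59,-15,165  -78,  9,142 -217,133,  2
162  -98,-12,135  -86,-12,143  -52,-29,171  -84,  4,136  -81, 12,134 -209,126,  5
163 -100,-11,128  -86,-12,137  -79, -8,140  -81,  2,134 -205,112,  8 -209,126,  0
164  -99,-12,125  -86,-12,133  -80, -7,135  -83,  4,127 -206,113,  2 -196,116,  7
165 -101,-10,118  -90, -9,124  -77, -9,133  -83,  4,122 -202,111,  0 -200,120, -2
166 -107, -5,107  -87,-11,122  -83, -4,122  -88,  8,113 -197,106,  0 -190,111,  2
167 -102, -9,107  -90, -8,114  -81, -6,119  -85,  6,111 -188, 99,  3 -184,107,  3
168 -101,-10,103  -92, -7,107  -83, -4,112  -85,  6,106 -180, 93,  6 -180,104,  0
169 -104, -7, 95  -86,-11,108  -82, -5,108  -82,  4,104 -125, 48, 56 -174, 99,  1
170 -194, 61,  1  -84,-13,106  -85, -2,100  -78,  1,103 -113, 39, 63 -112, 49, 59
171 -189, 58,  1  -92, -6, 92  -
[... 169 characters left out ...]
3, 65 -100, 20, 65  -98, 28, 62  -96, 36, 60
174 -114,  1, 59 -111,  8, 58 -101, 10, 64 -100, 20, 60  -91, 22, 64  -91, 33, 59
175 -111, -1, 58 -106,  4, 58 -102, 11, 58  -92, 13, 63  -91, 23, 59  -89, 31, 57
176 -106, -4, 57  -99,  0, 60 -102, 11, 53  -95, 16, 55  -86, 18, 60  -57,  5, 85
177  -99,-10, 60  -94, -4, 60  -88,  0, 62  -89, 11, 56  -61,  0, 80  -49,  0, 88
178  -91,-16, 63  -90, -7, 60  -85, -1, 59  -79,  3, 62  -53, -7, 84  -45, -3, 87
179  -84,-21, 65  -87, -9, 57  -79, -6, 61  -73,  0, 62  -46,-12, 86  -48, -1, 79
180  -83,-22, 61  -79,-16, 61  -73,-10, 62  -71, -2, 60  -48,-10, 79  -45, -3, 78
181  -82,-22, 57  -73,-20, 62  -74, -9, 56  -70, -3, 56  -45,-12, 76  -45, -3, 72
```

View pics/scene5.png

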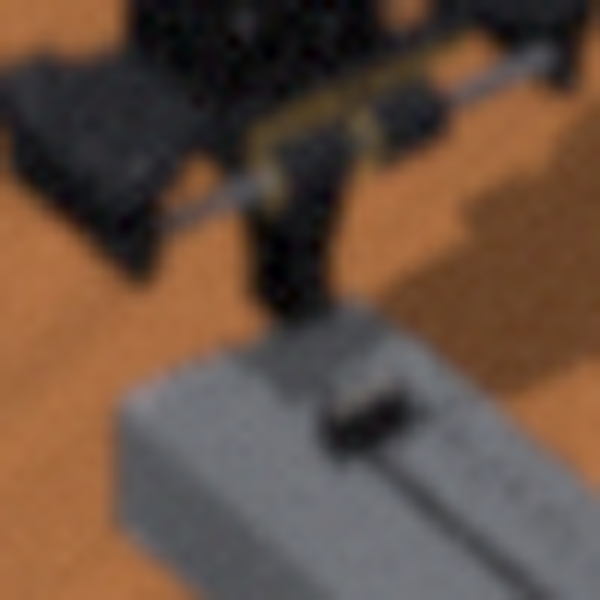

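The tip bottom is at about z 0.089, level with the TCP rather than 17 mm below it. I'll lower by 16 mm and check again.

Call:
send_rows --pt "0 0 0 0 0 0.004 1" --pt "0 0 0 0 0 0.004 1" --pt "0 0 0 0 0 0.004 1" --pt "0 0 0 0 0 0.003 1" --pt "0 0 0 0 0 0.001 1" --pt "0 0 0 0 0 0 1" --pt "0 0 0 0 0 0 1" --pt "0 0 0 0 0 0 1" --pt "0 0 0 0 0 0 1" --pt "0 0 0 0 0 0 1"

```text
time: 9.4
ee_pos: [0.4492, 0.1804, 0.0692]
eef_rot: [0.174, 0.985, -0.0, -0.001]
ft_force: [-0.7, 0.3, 0.2]
width: 0.0003
```

```bash
python3 -c "
from h import *
st()
p,d=camera('scene');cv2.imwrite('pics/scene6.png',cv2.resize(p[145:195,310:360],(600,600),interpolation=cv2.INTER_CUBIC));cv2.imwrite('pics/scene6_raw.png',p)
w=cloud('scene',d);L=(w[...,:2]-C)@RC*1000
for v in range(168,182):
    print(v,' '.join('%4d,%3d,%3d'%(L[v,u,0],L[v,u,1],w[v,u,2]*1000) for u in (330,332,334,336,338,340)))
"
```

```text
t 9.4 pos [0.4492 0.1804 0.0692] local mm [-91.2   0. ] tipz 0.0522
yaw of -x -20.05 z [-1.3e-03 -5.0e-04 -1.0e+00] F [-0.69  0.27  0.23] Flocal [-0.74  0.02] w 0.0003
168 -101, -9,103  -86,-11,113  -80, -6,115  -84,  5,107 -187, 98,  0 -178,102,  3
169 -105, -6, 94  -83,-14,111  -77, -9,113  -86,  7, 99 -121, 46, 59 -169, 96,  6
170 -101,-10, 93  -89, -9,100  -80, -6,105  -81,  4, 99 -111, 38, 65 -113, 49, 58
171  -99,-10, 90  -85,-12,100  -82, -5, 99  -83,  5, 93 -109, 37, 61 -109, 46, 57
172  -97,-12, 88  -88, -9, 91  -84, -3, 91  -85,  7, 86 -105, 33, 60 -100, 39, 61
173 -105, -6, 74  -91, -7, 84  -83, -3, 87  -81,  4, 84  -99, 28, 62  -95, 35, 61
174 -110, -1, 63  -88, -9, 82  -78, -7, 87  -81,  4, 80  -96, 26, 60  -90, 32, 61
175 -105, -5, 63 -102,  1, 62  -79, -6, 81  -92, 13, 63  -89, 21, 61  -83, 26, 63
176 -101, -8, 63 -101,  1, 58  -94,  5, 61  -91, 12, 59  -86, 18, 60  -58,  6, 83
177  -97,-12, 62  -93, -4, 61  -85, -1, 65  -81,  5, 64  -60, -2, 82  -54,  3, 83
178  -97,-11, 56  -89, -8, 60  -87,  0, 57  -80,  4, 61  -50, -9, 86  -43, -5, 89
179  -85,-21, 64  -83,-13, 62  -85, -1, 55  -79,  3, 56  -50, -9, 82  -52,  1, 75
180  -86,-20, 58  -79,-15, 60  -75, -9, 60  -67, -5, 64  -55, -5, 71  -51,  1, 71
181  -74,-28, 65  -73,-20, 62  -70,-13, 60  -68, -4, 57  -44,-14, 78  -48,  0, 69
```

View pics/scene6.png

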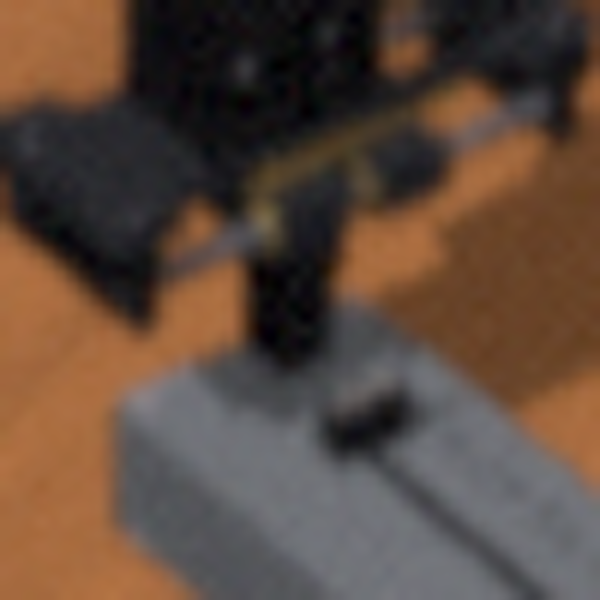

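Call:
send_rows --pt "0 0 0 0 0 0.002 1" --pt "0 0 0 0 0 0.002 1" --pt "0 0 0 0 0 0.001 1" --pt "0 0 0 0 0 0.001 1" --pt "0 0 0 0 0 0 1" --pt "0 0 0 0 0 0 1" --pt "0 0 0 -0.005 0 0 1" --pt "0 0 0 -0.005 0 0 1" --pt "0 0 0 -0.005 0 0 1" --pt "0 0 0 0 0 0 1"

```text
time: 10.45
ee_pos: [0.4649, 0.1747, 0.0628]
eef_rot: [0.174, 0.985, -0.0, -0.0]
ft_force: [0.4, -0.8, 0.2]
width: 0.0002
```

```bash
python3 -c "
from h import *
st()
p,d=camera('scene');cv2.imwrite('pics/scene7.png',cv2.resize(p[145:195,310:360],(600,600),interpolation=cv2.INTER_CUBIC));cv2.imwrite('pics/scene7_raw.png',p)
w=cloud('scene',d);L=(w[...,:2]-C)@RC*1000
for v in range(168,182):
    print(v,' '.join('%4d,%3d,%3d'%(L[v,u,0],L[v,u,1],w[v,u,2]*1000) for u in (332,334,336,338,340)))
"
```

```text
t 10.45 pos [0.4649 0.1747 0.0628] local mm [-74.5   0.1] tipz 0.0458
yaw of -x -20.06 z [-8.e-04 -4.e-04 -1.e+00] F [ 0.42 -0.78  0.15] Flocal [ 0.67 -0.59] w 0.0002
168  -38,-49,160  -42,-36,152  -40,-29,150  -40,-19,146  -57,  4,124
169  -46,-43,148  -71,-14,119  -37,-31,148  -64,  0,117  -65, 10,111
170 -178, 60, 12  -70,-14,115  -64, -9,116  -67,  2,109  -61,  7,111
171 -178, 60,  6  -78, -8,102  -64, -9,112  -62,  0,109  -63,  9,104
172 -121, 15, 59  -74,-11,101  -65, -8,105  -61, -1,105  -64, 10, 97
173 -116, 12, 58  -78, -7, 92  -62,-10,104  -64,  0, 98  -96, 37, 60
174 -106,  4, 63  -78, -7, 87  -64, -9, 97  -66,  2, 90  -90, 32, 60
175  -99,  0, 65  -77, -7, 83  -65, -7, 91  -63,  0, 88  -88, 30, 58
176  -97, -2, 62  -77, -7, 78  -63, -8, 87  -71,  6, 75  -55,  3, 87
177  -95, -3, 59  -80, -5, 70  -63, -8, 82  -56, -4, 85  -57,  5, 80
178  -88, -9, 61  -80, -5, 65  -63, -9, 78  -48,-11, 89  -50,  0, 82
179  -84,-12, 61  -82, -3, 58  -63, -8, 73  -47,-12, 85  -51,  1, 76
180  -79,-16, 61  -76, -8, 59  -72, -1, 59  -46,-12, 81  -50,  0, 72
181  -76,-18, 59  -69,-13, 61  -63, -8, 62  -45,-13, 77  -48,  0, 69
```

View pics/scene7.png

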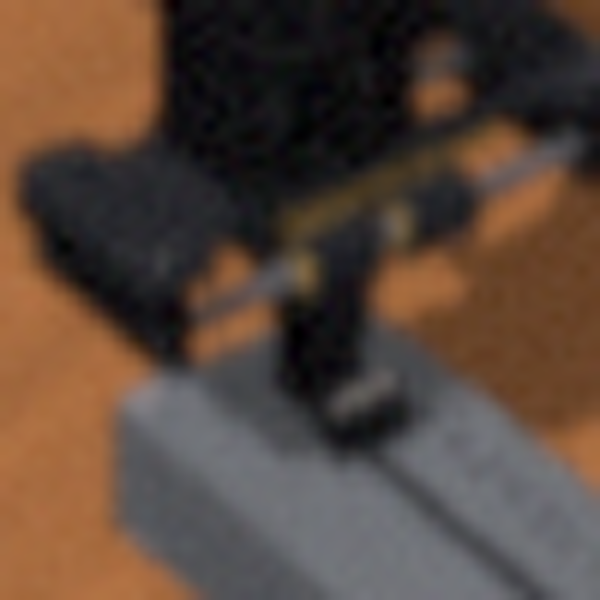

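The tip front is now at x -64 and z about 0.071, behind the lever's back face with roughly 13 mm of overlap. Now a slow push.

Call:
send_rows --pt "0 0 0 -0.003 0 0 1" --pt "0 0 0 -0.002 0 0 1" --pt "0 0 0 -0.001 0 0 1" --pt "0 0 0 -0.001 0 0 1" --pt "0 0 0 -0.001 0 0 1" --pt "0 0 0 -0.001 0 0 1" --pt "0 0 0 -0.001 0 0 1" --pt "0 0 0 0 0 0 1" --pt "0 0 0 0 0 0 1" --pt "0 0 0 0 0 0 1"

```text
time: 11.5
ee_pos: [0.4724, 0.172, 0.0624]
eef_rot: [0.173, 0.985, -0.001, -0.003]
ft_force: [-2.9, -0.1, 2.0]
width: 0.0005
```

```bash
python3 -c "
from h import *
st()
"
```

```text
t 11.5 pos [0.4724 0.172  0.0624] local mm [-66.6   0.2] tipz 0.0454
yaw of -x -19.97 z [-5.2e-03 -2.0e-04 -1.0e+00] F [-2.87 -0.05  2.05] Flocal [-2.68 -1.05] w 0.0005
```

Call:
send_rows --pt "0 0 0 -0.002 0 0 1" --pt "0 0 0 -0.002 0 0 1" --pt "0 0 0 -0.002 0 0 1" --pt "0 0 0 -0.002 0 0 1" --pt "0 0 0 0 0 0 1" --pt "0 0 0 0 0 0 1" --pt "0 0 0 0 0 0 1" --pt "0 0 0 0 0 0 1" --pt "0 0 0 0 0 0 1" --pt "0 0 0 0 0 0 1"

```text
time: 12.5
ee_pos: [0.4826, 0.1683, 0.0626]
eef_rot: [0.174, 0.985, -0.0, -0.001]
ft_force: [0.5, 0.4, 0.4]
width: 0.0004
```

```bash
python3 -c "
from h import *
st()
"
```

```text
t 12.5 pos [0.4826 0.1683 0.0626] local mm [-55.7   0.3] tipz 0.0456
yaw of -x -20.03 z [-1.4e-03 -5.0e-04 -1.0e+00] F [0.48 0.41 0.4 ] Flocal [0.31 0.55] w 0.0004
```

```bash
cat >> h.py <<'E'
def lev(n):
    p,d=camera('scene');cv2.imwrite(f'pics/{n}.png',cv2.resize(p[150:210,315:375],(600,600),interpolation=cv2.INTER_CUBIC))
    w=cloud('scene',d);L=(w[...,:2]-C)@RC*1000
    c=camera_params('scene');K=c['camera_matrix'];T=np.linalg.inv(c['world_from_camera'])
    for x in (0,15,30,45,60):
        P=np.array([*(C+RC@np.array([(x-50)/1000,0])),.084]);q=T[:3,:3]@P+T[:3,3];u=(K@q/q[2])[:2]
        print('lever',x,'crop px',((u-[315,150]+.5)*10).round(0))
    s=read_state();p_=np.array(s['ee_pos']);fx=((p_[:2]-C)@RC*1000)[0]+9.5
    z=w[...,2]; k=(abs(L[...,1])<12)&(z>.068)&(z<.08)&(L[...,0]>-60)&(L[...,0]<60)
    print('finger front',fx.round(1),'front-face pts',k.sum(),np.percentile(L[k][:,0],[10,50,90]).round(1) if k.any() else '')
E
python3 -c "
from h import *
lev('l1')
"
```

```text
lever 0 crop px [255. 283.]
lever 15 crop px [280. 303.]
lever 30 crop px [304. 324.]
lever 45 crop px [329. 344.]
lever 60 crop px [353. 365.]
finger front -46.2 front-face pts 20 [-54.7 -33.1 -28.2]
```

View pics/l1.png

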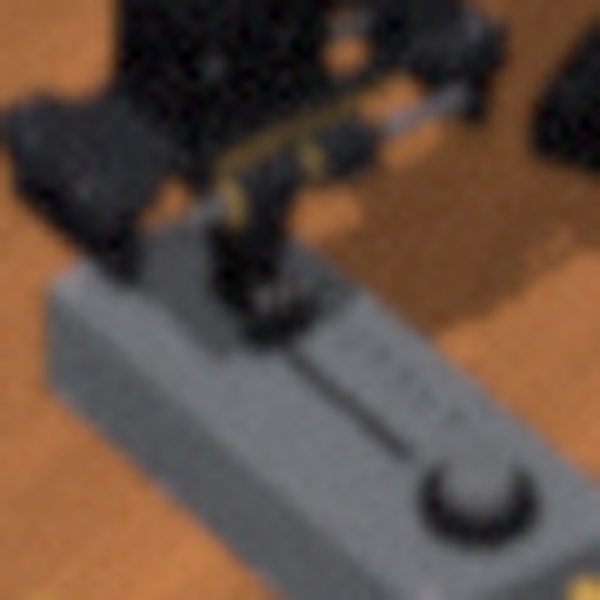

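The lever top at about (275,300) in the crop matches the predicted click 1 position of (280,303), and the force is back to zero. It has paused more than 0.5 s. Now the second click.

Call:
send_rows --pt "0 0 0 -0.002 0 0 1" --pt "0 0 0 -0.002 0 0 1" --pt "0 0 0 -0.002 0 0 1" --pt "0 0 0 -0.002 0 0 1" --pt "0 0 0 -0.002 0 0 1" --pt "0 0 0 -0.001 0 0 1" --pt "0 0 0 0 0 0 1" --pt "0 0 0 0 0 0 1" --pt "0 0 0 0 0 0 1" --pt "0 0 0 0 0 0 1"

```text
time: 13.55
ee_pos: [0.4938, 0.1641, 0.0625]
eef_rot: [0.174, 0.985, -0.0, -0.001]
ft_force: [-0.4, -0.1, 0.3]
width: 0.0006
```

```bash
python3 -c "
from h import *
st()
lev('l2')
"
```

```text
t 13.55 pos [0.4938 0.1641 0.0625] local mm [-43.7   0.2] tipz 0.0455
yaw of -x -20.03 z [-1.8e-03 -6.0e-04 -1.0e+00] F [-0.39 -0.07  0.27] Flocal [-0.35 -0.2 ] w 0.0006
lever 0 crop px [255. 283.]
lever 15 crop px [280. 303.]
lever 30 crop px [304. 324.]
lever 45 crop px [329. 344.]
lever 60 crop px [353. 365.]
finger front -34.2 front-face pts 22 [-45.9 -21.8 -15.2]
```

View pics/l2.png

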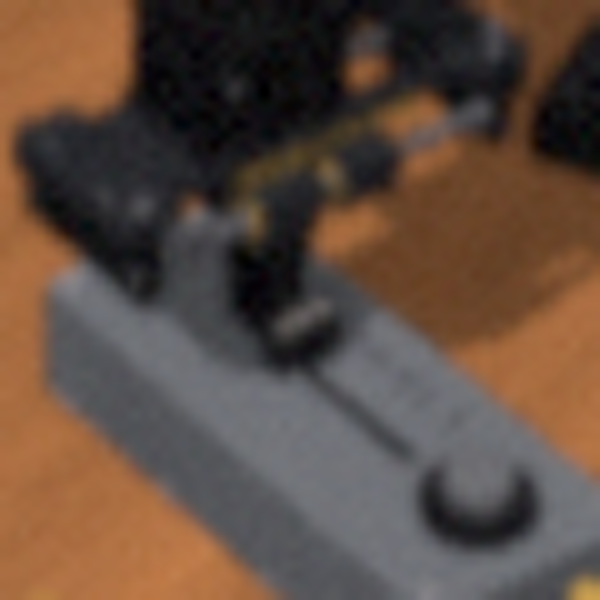

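The lever top at about (302,322) matches click 2 at (304,324), and the force is about zero. I'll hold a bit longer, then push to the third click.

Call:
send_rows --pt "0 0 0 0 0 0 1" --pt "0 0 0 0 0 0 1" --pt "0 0 0 0 0 0 1" --pt "0 0 0 -0.002 0 0 1" --pt "0 0 0 -0.002 0 0 1" --pt "0 0 0 -0.002 0 0 1" --pt "0 0 0 -0.002 0 0 1" --pt "0 0 0 -0.002 0 0 1" --pt "0 0 0 0 0 0 1" --pt "0 0 0 0 0 0 1"

```text
time: 14.6
ee_pos: [0.5023, 0.1612, 0.0623]
eef_rot: [0.173, 0.985, -0.001, -0.003]
ft_force: [-3.8, -0.8, 2.6]
width: 0.0005
```

```bash
python3 -c "
from h import *
st()
"
```

```text
t 14.6 pos [0.5023 0.1612 0.0623] local mm [-34.8   0.5] tipz 0.0453
yaw of -x -19.98 z [-5.2e-03 -2.0e-04 -1.0e+00] F [-3.81 -0.81  2.64] Flocal [-3.3  -2.09] w 0.0005
```

Not over the crest yet: 3.3 N at x -34.8. I'll go on a few more millimetres.

Call:
send_rows --pt "0 0 0 -0.002 0 0 1" --pt "0 0 0 -0.002 0 0 1" --pt "0 0 0 -0.0015 0 0 1" --pt "0 0 0 0 0 0 1" --pt "0 0 0 0 0 0 1" --pt "0 0 0 0 0 0 1" --pt "0 0 0 0 0 0 1" --pt "0 0 0 0 0 0 1" --pt "0 0 0 0 0 0 1" --pt "0 0 0 0 0 0 1"

```text
time: 15.6
ee_pos: [0.5097, 0.1583, 0.0624]
eef_rot: [0.174, 0.985, -0.0, -0.001]
ft_force: [0.3, -0.5, -0.2]
width: 0.0005
```

```bash
python3 -c "
from h import *
st()
lev('l3')
"
```

```text
t 15.6 pos [0.5097 0.1583 0.0624] local mm [-26.8   0.3] tipz 0.0454
yaw of -x -20.03 z [-1.6e-03 -7.0e-04 -1.0e+00] F [ 0.32 -0.48 -0.19] Flocal [ 0.46 -0.34] w 0.0005
lever 0 crop px [255. 283.]
lever 15 crop px [280. 303.]
lever 30 crop px [304. 324.]
lever 45 crop px [329. 344.]
lever 60 crop px [353. 365.]
finger front -17.4 front-face pts 20 [-33.2 -11.3  -0.4]
```

View pics/l3.png

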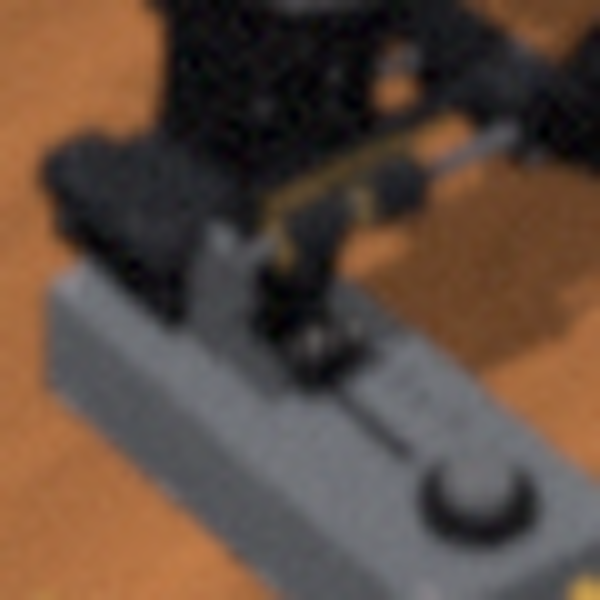

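The lever top at about (322,342) matches click 3 at (329,344), and the force is zero. I'll back away, lift, and check with a clear view.

Call:
send_rows --pt "0 0 0 0.004 0 0 1" --pt "0 0 0 0.006 0 0 1" --pt "0 0 0 0.004 0 0 1" --pt "0 0 0 0 0 0 1" --pt "0 0 0 0 0 -0.01 1" --pt "0 0 0 0 0 -0.02 1" --pt "0 0 0 0 0 -0.02 1" --pt "0 0 0 0 0 -0.01 1" --pt "0 0 0 0 0 0 1" --pt "0 0 0 0 0 0 1"

```text
time: 16.65
ee_pos: [0.4952, 0.1636, 0.1266]
eef_rot: [0.174, 0.985, -0.0, -0.001]
ft_force: [0.4, 1.0, 0.1]
width: 0.0004
```

```bash
python3 -c "
from h import *
st((85,0,.083))
lev('l4')
"
```

```text
t 16.65 pos [0.4952 0.1636 0.1266] local mm [-42.2   0.3] tipz 0.1096
yaw of -x -20.01 z [-1.1e-03 -4.0e-04 -1.0e+00] F [0.45 1.   0.12] Flocal [0.07 1.1 ] w 0.0004
tool delta mm [-127.2   -1.    26.5]
lever 0 crop px [255. 283.]
lever 15 crop px [280. 303.]
lever 30 crop px [304. 324.]
lever 45 crop px [329. 344.]
lever 60 crop px [353. 365.]
finger front -32.7 front-face pts 14 [-6.  -2.9  0.7]
```

View pics/l4.png

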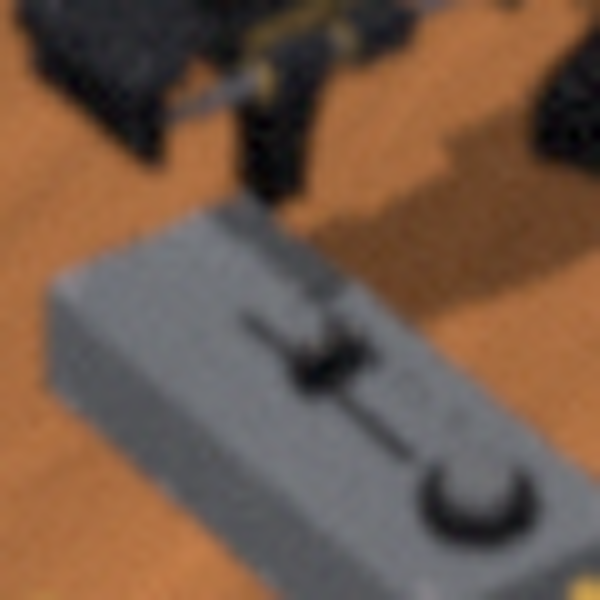

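The lever is clearly in the third click: cap at about (328,345), with the bare slot behind it. Now over the button.

Call:
send_rows --pt "0 0 0 -0.01 0 0 1" --pt "0 0 0 -0.02 0 0 1" --pt "0 0 0 -0.025 0 0 1" --pt "0 0 0 -0.025 0 0 1" --pt "0 0 0 -0.02 0 0 1" --pt "0 0 0 -0.018 0 0 1" --pt "0 0 0 -0.005 0 0 1" --pt "0 0 0 0 0 0 1" --pt "0 0 0 0 0 0 1" --pt "0 0 0 0 0 0 1"

```text
time: 17.7
ee_pos: [0.6144, 0.117, 0.1177]
eef_rot: [0.173, 0.985, -0.004, -0.005]
ft_force: [-0.2, -0.4, -0.3]
width: 0.0002
```

```bash
python3 -c "
from h import *
st((85,0,.083))
"
```

```text
t 17.7 pos [0.6144 0.117  0.1177] local mm [85.7 -2.1] tipz 0.1007
yaw of -x -19.92 z [-0.0111 -0.0059 -0.9999] F [-0.22 -0.38 -0.34] Flocal [-0.08 -0.43] w 0.0002
tool delta mm [ 0.6  2.2 17.7]
```

Call:
send_rows --pt "0 0 0 0.001 0.002 0 1" --pt "0 0 0 0 0 0.008 1" --pt "0 0 0 0 0 0.01 1" --pt "0 0 0 0 0 0.008 1" --pt "0 0 0 0 0 0.002 1" --pt "0 0 0 0 0 0 1" --pt "0 0 0 0 0 0 1" --pt "0 0 0 0 0 0 1" --pt "0 0 0 0 0 0 1" --pt "0 0 0 0 0 0 1"

```text
time: 18.7
ee_pos: [0.6124, 0.1209, 0.0875]
eef_rot: [0.172, 0.985, -0.003, -0.005]
ft_force: [0.7, -0.0, 0.5]
width: 0.0009
```

```bash
python3 -c "
from h import *
st((85,0,.083))
p,d=camera('scene');cv2.imwrite('pics/b1.png',cv2.resize(p[160:220,330:390],(600,600),interpolation=cv2.INTER_CUBIC))
"
```

```text
t 18.7 pos [0.6124 0.1209 0.0875] local mm [82.5  0.8] tipz 0.0705
yaw of -x -19.8 z [-0.0113 -0.0048 -0.9999] F [ 0.74 -0.05  0.51] Flocal [0.71 0.21] w 0.0009
tool delta mm [ -2.4  -1.  -12.5]
```

View pics/b1.png

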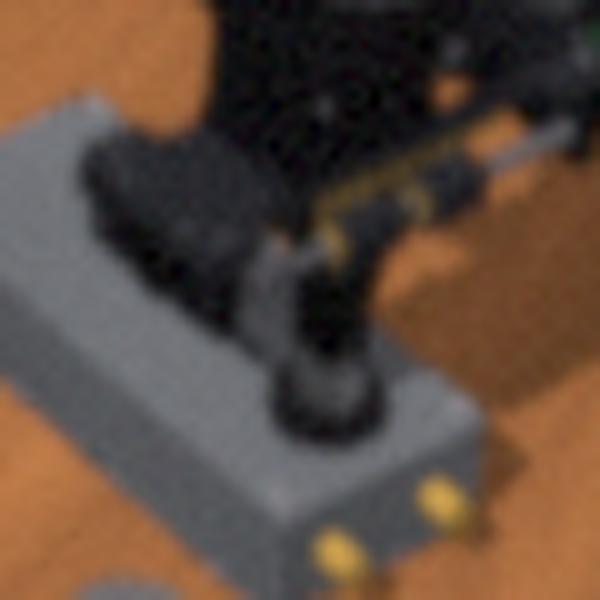

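Call:
send_rows --pt "-0.5 -0.5 0 -0.0025 -0.001 0 1" --pt "0 0 0 0 0 0.002 1" --pt "0 0 0 0 0 0.002 1" --pt "0 0 0 0 0 0.002 1" --pt "0 0 0 0 0 0.002 1" --pt "0 0 0 0 0 0 1" --pt "0 0 0 0 0 0 1" --pt "0 0 0 0 0 0 1" --pt "0 0 0 0 0 0 1" --pt "0 0 0 0 0 0 1"

```text
time: 19.75
ee_pos: [0.6147, 0.1189, 0.079]
eef_rot: [0.172, 0.985, 0.001, 0.0]
ft_force: [0.6, 0.1, -0.0]
width: 0.0006
```

```bash
python3 -c "
from h import *
st((85,0,.083))
"
```

```text
t 19.75 pos [0.6147 0.1189 0.079 ] local mm [85.3 -0.2] tipz 0.062
yaw of -x -19.8 z [ 0.0011  0.001  -1.    ] F [ 0.64  0.1  -0.  ] Flocal [0.56 0.31] w 0.0006
tool delta mm [  0.3   0.3 -21. ]
```

Call:
send_rows --pt "0 0 0 0 0 0.002 1" --pt "0 0 0 0 0 0.002 1" --pt "0 0 0 0 0 0.002 1" --pt "0 0 0 0 0 0.002 1" --pt "0 0 0 0 0 0.002 1" --pt "0 0 0 0 0 0 1" --pt "0 0 0 0 0 0 1" --pt "0 0 0 0 0 0 1" --pt "0 0 0 0 0 0 1" --pt "0 0 0 0 0 0 1"

```text
time: 20.75
ee_pos: [0.6149, 0.1189, 0.0708]
eef_rot: [0.172, 0.985, 0.001, 0.001]
ft_force: [-1.9, 0.2, 3.3]
width: 0.0007
```

```bash
python3 -c "
from h import *
st((85,0,.083))
"
```

```text
t 20.75 pos [0.6149 0.1189 0.0708] local mm [85.6 -0.1] tipz 0.0538
yaw of -x -19.81 z [ 0.0019  0.0022 -1.    ] F [-1.86  0.21  3.27] Flocal [-1.81 -0.45] w 0.0007
tool delta mm [  0.6   0.2 -29.2]
```

Contact, at 3.3 N upward. I'll go on until it bottoms out.

Call:
send_rows --pt "0 0 0 0 0 0.003 1" --pt "0 0 0 0 0 0.003 1" --pt "0 0 0 0 0 0.003 1" --pt "0 0 0 0 0 0.003 1" --pt "0 0 0 0 0 0.003 1" --pt "0 0 0 0 0 0.003 1" --pt "0 0 0 0 0 0.003 1" --pt "0 0 0 0 0 0.003 1" --pt "0 0 0 0 0 0.003 1" --pt "0 0 0 0 0 0.003 1"

```text
time: 21.75
ee_pos: [0.6153, 0.119, 0.0697]
eef_rot: [0.173, 0.985, 0.006, 0.001]
ft_force: [-15.8, -2.9, 32.3]
width: 0.0004
```

```bash
python3 -c "
from h import *
st((85,0,.083))
"
```

```text
t 21.75 pos [0.6153 0.119  0.0697] local mm [85.9  0.2] tipz 0.0527
yaw of -x -19.94 z [ 0.0034  0.0125 -0.9999] F [-15.85  -2.9   32.27] Flocal [-13.86  -8.22] w 0.0004
tool delta mm [  1.    0.2 -30.3]
```

It has bottomed out on something at 32 N. To confirm that was the full 6 mm stroke, I'll find the height where the button first touches on the way up.

Call:
send_rows --pt "0 0 0 0 0 -0.002 1" --pt "0 0 0 0 0 -0.001 1" --pt "0 0 0 0 0 -0.001 1" --pt "0 0 0 0 0 0 1" --pt "0 0 0 0 0 0 1" --pt "0 0 0 0 0 0 1" --pt "0 0 0 0 0 0 1" --pt "0 0 0 0 0 0 1" --pt "0 0 0 0 0 0 1" --pt "0 0 0 0 0 0 1"

```text
time: 22.75
ee_pos: [0.6155, 0.1191, 0.0738]
eef_rot: [0.173, 0.985, 0.007, 0.001]
ft_force: [-1.1, 0.4, 2.8]
width: 0.0005
```

```bash
python3 -c "
from h import *
st((85,0,.083))
"
```

```text
t 22.75 pos [0.6155 0.1191 0.0738] local mm [86.   0.2] tipz 0.0568
yaw of -x -19.94 z [ 0.0039  0.0128 -0.9999] F [-1.07  0.37  2.83] Flocal [-1.13 -0.03] w 0.0005
tool delta mm [  1.1   0.1 -26.2]
```

Call:
send_rows --pt "0 0 0 0 0 -0.0015 1" --pt "0 0 0 0 0 0 1" --pt "0 0 0 0 0 0 1" --pt "0 0 0 0 0 0 1" --pt "0 0 0 0 0 0 1" --pt "0 0 0 0 0 0 1" --pt "0 0 0 0 0 0 1" --pt "0 0 0 0 0 0 1" --pt "0 0 0 0 0 0 1" --pt "0 0 0 0 0 0 1"

```text
time: 23.75
ee_pos: [0.6155, 0.1191, 0.0753]
eef_rot: [0.173, 0.985, 0.007, 0.001]
ft_force: [-1.0, 0.4, 1.6]
width: 0.0009
```

```bash
python3 -c "
from h import *
st((85,0,.083))
"
```

```text
t 23.75 pos [0.6155 0.1191 0.0753] local mm [86.   0.2] tipz 0.0583
yaw of -x -19.94 z [ 0.0039  0.0128 -0.9999] F [-0.97  0.44  1.58] Flocal [-1.07  0.07] w 0.0009
tool delta mm [  1.1   0.1 -24.7]
```

There is still 1.6 N at 5.6 mm above the bottom, so the press went the full 6 mm stroke. Now I'll lift clear and move away.

Call:
send_rows --pt "0 0 0 0 0 -0.005 1" --pt "0 0 0 0 0 -0.015 1" --pt "0 0 0 0 0 -0.03 1" --pt "0 0 0 0 0 -0.03 1" --pt "0 0 0 0 0 -0.03 1" --pt "0 0 0 0.02 0.02 -0.03 1" --pt "0 0 0 0.03 0.03 -0.01 1" --pt "0 0 0 0.03 0.03 0 1" --pt "0 0 0 0.03 0.03 0 1" --pt "0 0 0 0 0 0 1"

```text
time: 24.75
ee_pos: [0.5474, 0.2603, 0.2428]
eef_rot: [0.176, 0.984, 0.008, 0.003]
ft_force: [-0.5, -0.1, -0.2]
width: 0.0006
```

Call:
send_rows --pt "0 0 0 0.03 0.03 0 1" --pt "0 0 0 0.03 0.03 0 1" --pt "0 0 0 0.03 0.03 0 1" --pt "0 0 0 0.03 0.03 0 1" --pt "0 0 0 0.02 0.02 0 1" --pt "0 0 0 0 0 0 1" --pt "0 0 0 0 0 0 1" --pt "0 0 0 0 0 0 1" --pt "0 0 0 0 0 0 1" --pt "0 0 0 0 0 0 1"

```text
time: 25.75
ee_pos: [0.4655, 0.4408, 0.2538]
eef_rot: [0.18, 0.984, 0.01, 0.006]
ft_force: [0.1, -0.7, 0.2]
width: 0.0007
```

```bash
python3 -c "
from h import *
st()
lev('l9')
p,d=camera('top');cv2.imwrite('pics/top9.png',p)
w=cloud('top',d);L=(w[...,:2]-C)@RC*1000
k=(abs(L[...,0]-85)<9)&(abs(L[...,1])<9);print('btn z',np.median(w[k][:,2]))
k=(abs(L[...,0])<60)&(abs(L[...,1])<25)&(w[...,2]>.077)&(w[...,2]<.1);print('lever',k.sum(),np.median(L[k],0))
p,d=camera('scene');w=cloud('scene',d);L=(w[...,:2]-C)@RC*1000
k=(abs(L[...,0]-85)<9)&(abs(L[...,1])<9);print('btn z scene',np.median(w[k][:,2]))
k=(abs(L[...,0])<60)&(abs(L[...,1])<25)&(w[...,2]>.077)&(w[...,2]<.1);print('lever',k.sum(),np.median(L[k],0))
cv2.imwrite('pics/scene9.png',p)
"
```

```text
t 25.75 pos [0.4655 0.4408 0.2538] local mm [-166.3  250. ] tipz 0.2368
yaw of -x -20.71 z [ 0.016   0.0167 -0.9997] F [ 0.05 -0.69  0.23] Flocal [ 0.29 -0.63] w 0.0007
lever 0 crop px [255. 283.]
lever 15 crop px [280. 303.]
lever 30 crop px [304. 324.]
lever 45 crop px [329. 344.]
lever 60 crop px [353. 365.]
finger front -156.6 front-face pts 13 [-9.2 -4.5  0.4]
btn z 0.0812832065704896
lever 36 [-4.82858004  0.17063332]
btn z scene 0.08219389733862115
lever 27 [-3.6245726  -2.89399773]
```

View pics/top9.png

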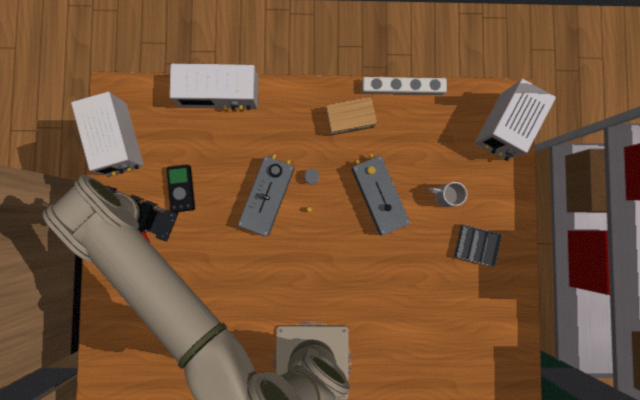

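View pics/l9.png

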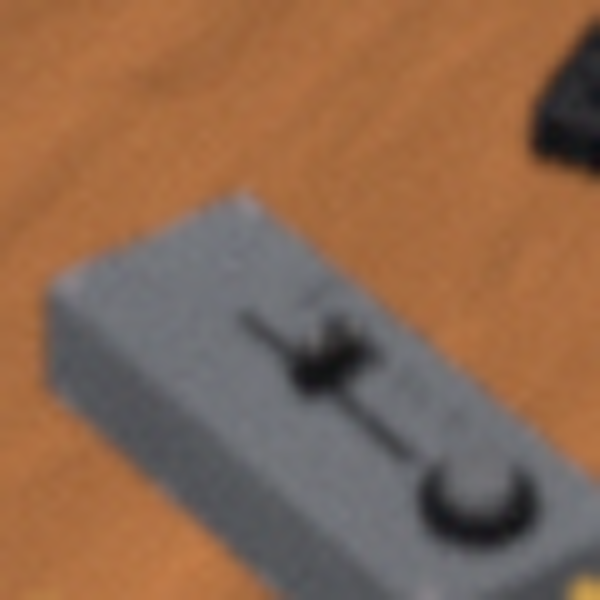

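The lever sits 45.2 mm from home by the top view (x -4.8) and the button top is back at about 0.0815 m. In the top picture, the spool (312,176), adapter (309,210), knob (388,208), mug (454,194), meter and tray are where they started. The screwdriver is hidden under the arm, but the gripper stayed well above it. I'm handing in.

```bash
python3 -c "
from bench import *
print(close_job())"
```

```text
the job is handed in; nothing more can be done
None
```

I pushed the attenuator's lever (left case) with shut fingertips through clicks 1 and 2, with a pause in each, and stopped in click 3. I then pressed the button, let it up, moved the arm away and handed in at about 26 s. The hand-in gave no verdict.

**Last checks:**
- **Lever:** it is 45.2 mm from home in the top view and about 46.4 mm in the noisier scene view. I confirmed each click by picture and by the push force dropping to about zero.
- **Button:** the press met a hard stop at 32 N. On the way up there was still 1.6 N of contact 5.6 mm above that stop, so it went fully down. It is up again at about 0.0815 m, against 0.0814 to 0.0824 m at the start.
- **Other case and bystanders:** the other case's knob and the spool, adapter, mug, meter and tray look unmoved in the top picture. The screwdriver was hidden under the arm, so I could not check it. The gripper stayed at about 0.25 m height on that side.

**What disagreed:** the shut fingertips were about 7 mm behind the TCP, not 17 mm ahead of it as `tip_extent` says. My first approach therefore passed just above the lever without moving it. I measured the tip height from depth, lowered the tool and pushed again. The position readings for the push and press depend on that measured height, good to about 3 mm.

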